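# Sort the lamp feet by weight

## Task

Two black desk-lamp feet that look exactly alike stand among the odds and ends on the saleroom table; one, both or neither still has its iron weight sealed inside. Lift each foot by its steel stem to feel whether it is heavy, then set it down gently and upright: a weighted foot in the slatted wooden crate, a hollow one in the plain metal tray.

Things in the scene. Friction and masses are not known exactly. Their poses are not given: they have to be found in the camera images.
- foot_a: a sealed round black desk-lamp foot, 86 mm wide, 28 mm high, on its middle an upright bare steel stem 22 mm wide, from 28 to 85 mm above the underside: the place to grip. Origin: centre of the underside, z up the stem; yaw means nothing. Starts on the table. Weighs 1.7 to 2.1 N if hollow, 4.4 to 5.6 N with its iron; which is not known beforehand.
- foot_b: the other, a sealed round black desk-lamp foot, 86 mm wide, 28 mm high, on its middle an upright bare steel stem 22 mm wide, from 28 to 85 mm above the underside: the place to grip. Origin: centre of the underside, z up the stem; yaw means nothing. Starts on the table. Weighs 1.7 to 2.1 N if hollow, 4.4 to 5.6 N with its iron; whichever the first is.
- crate: a slatted open crate of dark wood, for weighted feet: 256 x 146 mm outside, long side along its own x, 45 mm high, fixed. Origin: centre of its underside, z up. Inner floor 8 mm above the origin, walls 8 mm thick; holds both feet side by side along x (60 mm either side of the middle). Left or right on the table, turned up to 9 degrees.
- tray: a plain open tray of bare sheet metal with closed sides, for hollow feet: 256 x 146 mm outside, long side along its own x, 45 mm high, fixed. Origin: centre of its underside, z up. Inner floor 4 mm above the origin, walls 4 mm thick; holds both feet side by side along x (60 mm either side of the middle). Left or right on the table, turned up to 9 degrees.
Not all that is in view belongs to the job. What is shaped like the foot_b but purple or red is not meant.

How it is judged (in metres and radians):
At the end, for the whole second after the job is handed in: Each foot stands upright (within about 10 degrees), at rest and released on the floor of a container: a foot with its iron inside in the slatted crate, a hollow foot in the metal tray, anywhere within its walls (its weight on the floor, above or below 3.2 N, tells which it is) (((x of foot_a in the frame of crate between -0.095 and 0.095 m and y of foot_a in the frame of crate between -0.04 and 0.04 m and z of foot_a in the frame of crate below 0.016 m and angle between foot_a's own z axis and vertical below 0.17 rad and linear speed of foot_a below 0.02 m/s and contact force between foot_a and crate above 3.2 N) or (x of foot_a in the frame of tray between -0.095 and 0.095 m and y of foot_a in the frame of tray between -0.04 and 0.04 m and z of foot_a in the frame of tray below 0.016 m and angle between foot_a's own z axis and vertical below 0.17 rad and linear speed of foot_a below 0.02 m/s and contact force between foot_a and tray between 0.8 and 3.2 N)) and ((x of foot_b in the frame of crate between -0.095 and 0.095 m and y of foot_b in the frame of crate between -0.04 and 0.04 m and z of foot_b in the frame of crate below 0.016 m and angle between foot_b's own z axis and vertical below 0.17 rad and linear speed of foot_b below 0.02 m/s and contact force between foot_b and crate above 3.2 N) or (x of foot_b in the frame of tray between -0.095 and 0.095 m and y of foot_b in the frame of tray between -0.04 and 0.04 m and z of foot_b in the frame of tray below 0.016 m and angle between foot_b's own z axis and vertical below 0.17 rad and linear speed of foot_b below 0.02 m/s and contact force between foot_b and tray between 0.8 and 3.2 N))); the robot touches nothing.
It fails at once if a foot is dropped or slammed down (faster than 0.7 m/s within 30 mm of the table) ((height (world z) of foot_a below 0.03 m and linear speed of foot_a above 0.7 m/s) or (height (world z) of foot_b below 0.03 m and linear speed of foot_b above 0.7 m/s)).
It also fails if it takes over 58 s, if anything falls off the work surface, if the arm or the gripper's body presses on something with over 40 N, if the wrist force passes 120 N, or if a joint passes its speed limit or range.

## Robot

A 6-joint arm with a two-finger parallel gripper is mounted at the origin on the work surface. World frame = base frame: x ahead of the robot, y to its left, z up, the work surface at z = 0. Lengths are in mm, angles in rad, forces in N, time in s.
With the tool pointing down it reaches from about 325 to 875 mm from the base axis. Payload 4.4 kg.
Tool frame: the origin (TCP) lies on the front face of the gripper's body, between the roots of the fingers; the fingertips stand 73 mm ahead of it and the grasp point (between the pads) lies 54 mm ahead of it; y points along the fingers, z is the direction in which the jaws open and shut, and the axes are right-handed (so a half turn about y gives the same grasp; the last joint's range is limited). The gripper opens to 85 mm and grips with 20 to 120 N. Pads are 22 mm wide; open, the fingers measure 114 mm over their backs; the gripper's body (76 mm by 85 mm) begins 54 mm behind the grasp point. The pads swing forward as they close: fully open they stand 13 mm farther back than shut.
Start: joints at [-1.308, 0.207, 1.542, -0, 1.393, -0.15], TCP at [230.664, -526.709, 303.882] pointing down, gripper open.
Joint ranges: [-2.73, 2.73], [-0.86, 2.22], [0.23, 2.46], [-1.11, 4.25], [0.08, 2.63], [-2.82, 2.82]. Speed limits (rad/s): [2.79, 2.79, 3.14, 3.14, 3.14, 3.14].

## Interface

Orientations are given as a unit quaternion [x, y, z, w].
In Python, from cell import r, optics, job_done gives the robot as it stands. The module is installed in compiled form; this text tells all that it offers.
- The arm moves only by the tool arm_command, never from a script. Its argument "deltas" is a list that holds one entry, the list of rows, each a list of 6 numbers: the shift along the tool's x, y, z in cm, then the turn, a rotation vector about the tool's x, y, z in degrees. A call has 1 to 12 rows; each row is the pose to reach, as a shift and turn from the pose measured when the call began, along the tool's axes at that moment; what a row does not reach only later rows make up. A row lasts 1/10 s, in which the tool goes at most 50 mm and 8.59 degrees, less where a joint would pass 70% of its speed; a pose out of reach is approached as far as the arm can. A call with a gripper value outside its range is refused whole. "gripper" is the opening, from -1 (shut) to 1 (fully open), set as the call begins (left out, the last holds). The fingers move at their own pace and stop on an object; "force" is the grip in N (left out, the last holds). Time passes only in rows, so rows that repeat a pose let the fingers close. It gives the time, the measured TCP pose, the force and the opening at its end, in the units of the state.
- r.get_state(): the state, without advancing time (a new reading comes with each control period).
- optics.capture(name): name is "scene" or "top"; returns the picture (384x512x3 uint8, blue, green, red); there is no depth.
- optics.get_calibration(name): a dict with "fov_y" (degrees; the focal length in pixels is half the picture's height over the tangent of half this angle, whatever the lens; pixels are square), "cx", "cy" (the principal point, pixels), "camera_from_world" (4x4, takes a point from world to camera coordinates). Camera axes: x right, y up, looking along -z (the intrinsics and any distortion apply to the point x, -y, -z); pixel columns grow to the right and rows downward; lengths in mm; the calibration is good to about 2 mm. A picture is of the moment at which its call begins. get_calibration takes no time and is no camera call.
- job_done(): hands the job in, once; it reports no verdict.
The state is a dict: "t": time; "joints": joint angles; "joint_vel": joint speeds; "joint_efforts": joint torques, N m; "position": TCP position; "eef_rot": TCP orientation; "contact_force": force on the tool from outside, world axes, zero at the start; "moment": the same for the moment, N m; "gripper_width": opening from 0.0 (shut) to 1.0 (fully open).
Only numpy, scipy, OpenCV 4.12 (cv2) and the standard library are available. Lean on these libraries where they do the work, as an engineer would, in place of code of your own. Each camera call takes 0.05 s, during which the arm holds its last target. There are 200 camera calls.

## Working session

There is one attempt and no reset: what is moved stays moved. The work goes in short steps, Python scripts to look and compute and a tool call to move; the robot and the scene stay as the last step left them, time stands still between calls to the robot, and variables do not carry over. Pictures are saved under pics/ and viewed, about 8 in all and at most 12, crops included, and the job is handed in when it is done.

Besides the shell and the picture viewer there is one more tool, called as name(argument=value, ...) on one line, values as JSON. arm_command: Moves the arm, as the interface text tells. Its arguments: {"type":"object","properties":{"deltas":{"type":"array"},"gripper":{"type":"number"},"force":{"type":"number"}},"required":["deltas"]}

```bash
mkdir -p pics; python3 - <<'E'
from cell import r, optics
import cv2
s=r.get_state(); print(s)
for n in("scene","top"):
    cv2.imwrite(f"pics/{n}0.png",optics.capture(n)); print(n,optics.get_calibration(n))
E
```

```text
{'t': 0.0, 'joints': array([-1.30847232e+00,  2.07422434e-01,  1.54293987e+00,  6.98493366e-06,
        1.39352818e+00, -1.50504959e-01]), 'joint_vel': array([-1.75871173e-03, -5.58470104e-04,  3.83997551e-04,  2.78465532e-05,
        6.57475749e-04,  3.35451528e-04]), 'joint_efforts': array([-1.22276611e-03, -3.83035648e+01, -2.91597444e+01, -1.92335278e-04,
        1.04249004e-02, -3.36621355e-06]), 'position': array([ 230.52463027, -526.1208746 ,  302.7308856 ]), 'eef_rot': array([-0.14496527,  0.69290727, -0.69128472,  0.14487932]), 'contact_force': array([-0.89267073,  0.62707377,  0.26369863]), 'moment': array([ 0.01603263, -0.00734221, -0.02344497]), 'gripper_width': 1.000845151291407}
scene {'fov_y': 46.61701613539343, 'cx': 260.4903202704673, 'cy': 195.8099783358653, 'camera_from_world': array([[-1.47026180e-01,  9.89132601e-01,  1.60622294e-05,
         7.00144719e+01],
       [-8.32409132e-01, -1.23739336e-01,  5.40169986e-01,
         3.49351551e+02],
       [ 5.34301731e-01,  7.94057591e-02,  8.41555932e-01,
        -1.47903266e+03],
       [ 0.00000000e+00,  0.00000000e+00,  0.00000000e+00,
         1.00000000e+00]])}
top {'fov_y': 49.86144074986358, 'cx': 262.71001653308906, 'cy': 185.79448360727616, 'camera_from_world': array([[ 4.98288318e-03, -9.99911797e-01, -1.23113662e-02,
        -4.08990345e+00],
       [ 9.90254224e-01,  3.22044026e-03,  1.39234337e-01,
        -4.72058392e+02],
       [-1.39182408e-01, -1.28851708e-02,  9.90182927e-01,
        -8.16705939e+02],
       [ 0.00000000e+00,  0.00000000e+00,  0.00000000e+00,
         1.00000000e+00]])}
```

View pics/top0.png

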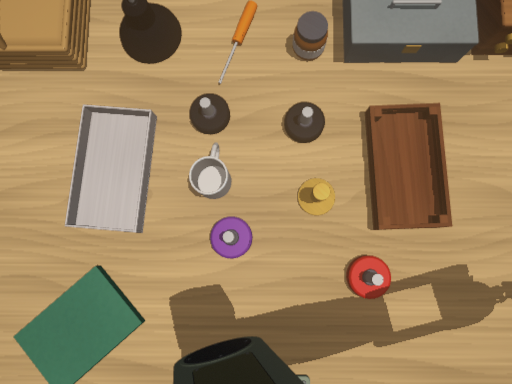

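View pics/scene0.png

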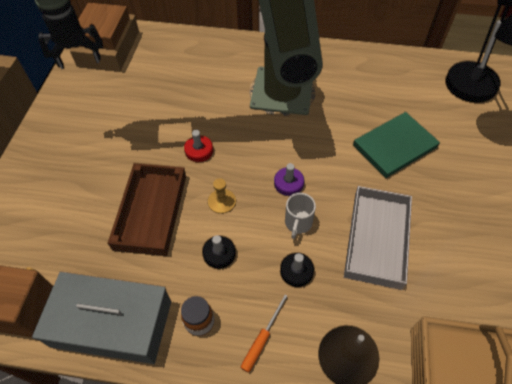

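Top view: black feet at about (210,113) and (305,122); tray left, around (112,168); crate right, around (408,166). Purple, red and yellow items are decoys. In the scene view the feet are at (219,252) and (297,270).

```bash
cat > h.py <<'E'
import numpy as np, cv2
from cell import r, optics
def ray(n,uv):
    c=optics.get_calibration(n); M=c["camera_from_world"]; f=192/np.tan(np.radians(c["fov_y"]/2))
    d=np.array([(uv[0]-c["cx"])/f,-(uv[1]-c["cy"])/f,-1.]); R=M[:3,:3]
    return -R.T@M[:3,3], R.T@d
def cast(n,uv,z):
    o,d=ray(n,uv); return (o+d*(z-o[2])/d[2])
def tri(uv1,uv2):
    A=np.zeros((3,3));b=np.zeros(3);L=[ray("top",uv1),ray("scene",uv2)]
    for o,d in L:
        d=d/np.linalg.norm(d);P=np.eye(3)-np.outer(d,d);A+=P;b+=P@o
    x=np.linalg.solve(A,b); return x,[np.linalg.norm(np.cross(x-o,d/np.linalg.norm(d))) for o,d in L]
E
python3 - <<'E'
from h import *
T=cv2.imread("pics/top0.png");S=cv2.imread("pics/scene0.png")
for n,I,cs in(("top",T,[(210,113),(305,122)]),("scene",S,[(297,270),(219,252)])):
    for c in cs:
        x0,y0=c[0]-28,c[1]-28; p=I[y0:y0+56,x0:x0+56].max(2)
        m=(p<70).astype(np.uint8)
        k=max(cv2.findContours(m,cv2.RETR_EXTERNAL,cv2.CHAIN_APPROX_NONE)[0],key=cv2.contourArea)
        (ex,ey),ax,an=cv2.fitEllipse(cv2.convexHull(k))
        f=np.zeros_like(m);cv2.drawContours(f,[cv2.convexHull(k)],-1,1,-1)
        g=((p>110)&(f>0)).astype(np.uint8); nn,l,st,ce=cv2.connectedComponentsWithStats(g)
        print(n,c,"disc",(ex+x0,ey+y0),ax,cast(n,(ex+x0,ey+y0),18).round(),"bright",[(s.tolist(),(q+[x0,y0]).round(1)) for s,q in zip(st[1:],ce[1:]) if s[4]>10])
def corners(n,P,z):
    W=np.array([cast(n,p,z)[:2] for p in P]);print(n,W.round().tolist(),"mean",W.mean(0).round(1),"edges",[round(float(np.linalg.norm(W[i]-W[i-1]))) for i in range(4)])
corners("top",[(84,105),(156,108),(143,231),(67,229)],45)
corners("top",[(368,106),(438,104),(450,227),(378,228)],45)
corners("scene",[(361,188),(411,196),(405,285),(347,276)],45)
corners("scene",[(136,165),(186,168),(164,254),(111,249)],45)
a=np.hstack([cv2.resize(T[90:240,55:165],None,fx=3.5,fy=3.5,interpolation=2),cv2.resize(T[90:240,355:465],None,fx=3.5,fy=3.5,interpolation=2)])
cv2.imwrite("pics/c1.png",a)
b=cv2.resize(T[85:150,180:335],None,fx=5,fy=5,interpolation=2);cv2.imwrite("pics/c2.png",b)
E
```

```text
top (210, 113) disc (209.54294776916504, 113.84837913513184) (38.51903533935547, 39.563480377197266) [630. 113.  18.] bright [([17, 12, 12, 12, 94], array([204.6, 102.6]))]
top (305, 122) disc (303.6346130371094, 124.77824401855469) (34.37592315673828, 36.68230056762695) [606. -89.  18.] bright []
scene (297, 270) disc (296.9115161895752, 269.8607521057129) (32.907386779785156, 35.07102966308594) [637. 116.  18.] bright [([26, 12, 8, 8, 57], array([298.4, 257.3]))]
scene (219, 252) disc (219.0538387298584, 252.2198600769043) (32.05178451538086, 33.887630462646484) [618. -86.  18.] bright [([21, 13, 9, 7, 43], array([216.3, 239.9]))]
top [[640.0, 373.0], [634.0, 222.0], [378.0, 237.0], [381.0, 391.0]] mean [508.4 305.7] edges [259, 152, 256, 154]
top [[639.0, -220.0], [643.0, -365.0], [389.0, -375.0], [386.0, -232.0]] mean [ 514.1 -298.3] edges [253, 145, 254, 143]
scene [[384.0, 263.0], [390.0, 397.0], [649.0, 375.0], [647.0, 237.0]] mean [517.6 318. ] edges [264, 134, 260, 138]
scene [[399.0, -367.0], [388.0, -225.0], [655.0, -216.0], [661.0, -351.0]] mean [ 525.8 -289.5] edges [263, 142, 267, 135]
```

View pics/c1.png

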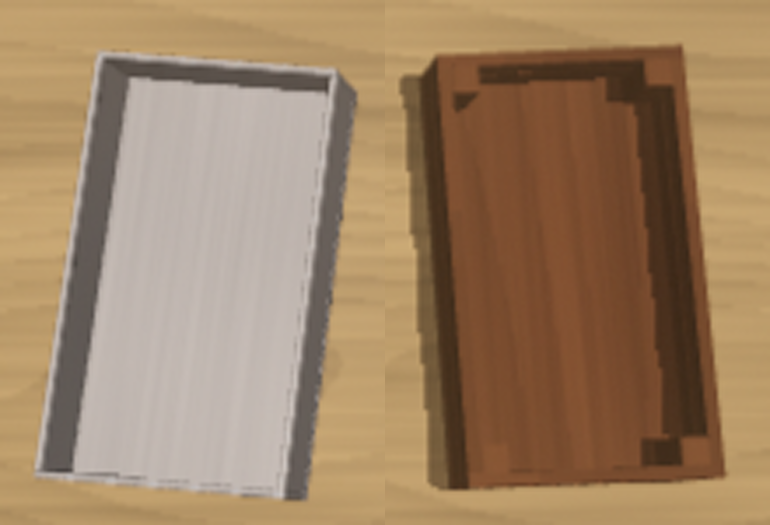

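View pics/c2.png

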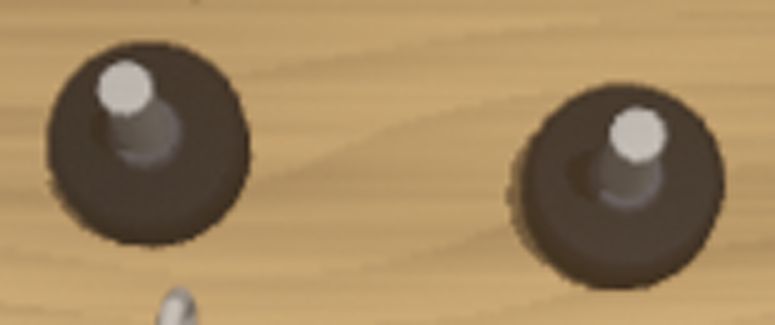

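```bash
python3 - <<'E'
from h import *
for a,b in(((204.8,102.6),(298.4,257.3)),((307.2,111.6),(216.3,239.9))):
    print(tri(a,b),cast("top",a,85),cast("scene",b,85))
def corners(n,P,z):
    W=np.array([cast(n,p,z)[:2] for p in P]);e=(W[0]+W[1]-W[2]-W[3]);print(n,W.round().tolist(),"mean",W.mean(0).round(1),"edges",[round(float(np.linalg.norm(W[i]-W[i-1]))) for i in range(4)],"yaw",np.degrees(np.arctan2(e[1],e[0])))
corners("top",[(83.6,105.1),(150.7,110.6),(136.4,232),(65.6,225.7)],45)
corners("top",[(369.9,106.3),(440.1,102.9),(451.6,226.3),(379.3,229.4)],45)
S=cv2.imread("pics/scene0.png")
a=np.hstack([cv2.resize(S[155:260,105:195],None,fx=4,fy=4,interpolation=2),cv2.resize(S[185:290,335:425],None,fx=4,fy=4,interpolation=2)])
cv2.imwrite("pics/c3.png",a)
# undistorted check: robot base / TCP known?
c=optics.get_calibration("scene");M=c["camera_from_world"];f=192/np.tan(np.radians(c["fov_y"]/2))
for n in("scene","top"):
    c=optics.get_calibration(n);M=c["camera_from_world"];f=192/np.tan(np.radians(c["fov_y"]/2))
    for P in([230.5,-526,303],[230.5,-526,230],[0,0,0]):
        q=M[:3,:3]@P+M[:3,3];print(n,P,c["cx"]+f*q[0]/-q[2],c["cy"]+f*-q[1]/-q[2])
E
```

```text
(array([632.40169627, 114.13449778,  82.43055026]), [np.float64(0.4719592351518123), np.float64(0.47195923515181887)]) [631.55765721 113.25238712  85.        ] [633.5143259  114.53773733  85.        ]
(array([614.60135825, -89.62391268,  80.31849435]), [np.float64(0.8932465186486621), np.float64(0.8932465186485922)]) [613.19523029 -90.05942287  85.        ] [616.85225688 -87.85739772  85.        ]
top [[640.0, 374.0], [628.0, 232.0], [376.0, 250.0], [388.0, 394.0]] mean [508.1 312.7] edges [253, 142, 253, 144] yaw -4.289809330598528
top [[638.0, -224.0], [645.0, -370.0], [390.0, -378.0], [383.0, -235.0]] mean [ 514.2 -301.8] edges [255, 146, 255, 144] yaw 2.2046072614318275
scene [230.5, -526, 303] 71.6692100956316 45.17566237346233
scene [230.5, -526, 230] 81.30260666694701 67.45525648939531
scene [0, 0, 0] 281.58588449428987 90.54933881139195
top [230.5, -526, 303] 658.4568574193363 340.73841990941105
top [230.5, -526, 230] 612.4920691247554 329.34013754433937
top [0, 0, 0] 260.6415502986606 424.53773413289497
```

View pics/c3.png

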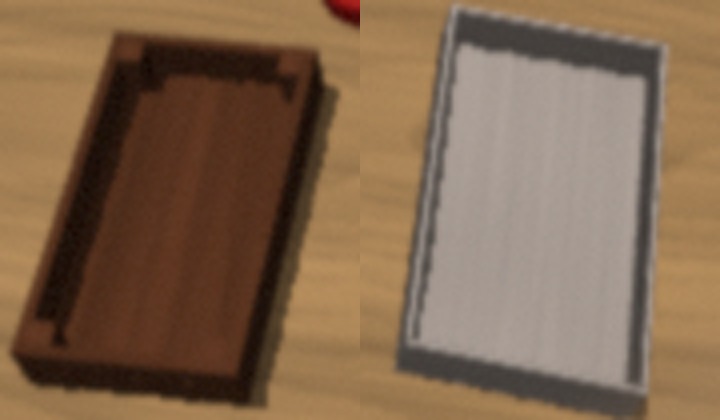

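```bash
cat >> h.py <<'E'
from scipy.spatial.transform import Rotation as Ro
def go(*targets):
    """shift in tool cm for each world TCP target (mm) from now"""
    s=r.get_state(); R=Ro.from_quat(s["eef_rot"]); print("t",s["t"],"pos",s["position"].round(1),"F",s["contact_force"].round(2),"w",round(s["gripper_width"],3))
    for t in targets: print(t,(R.inv().apply(np.array(t)-s["position"])/10).round(2))
E
python3 - <<'E'
from h import *
s=r.get_state();print(Ro.from_quat(s["eef_rot"]).as_matrix().round(3))
go([614,-89,260],[614,-89,114])
E
```

```text
[[-0.916 -0.001  0.401]
 [-0.401  0.002 -0.916]
 [-0.    -1.    -0.002]]
t 0.1 pos [ 230.5 -526.2  302.8] F [ 0.36 -0.29 -0.55] w 0.998
[614, -89, 260] [-52.66   4.35 -24.65]
[614, -89, 114] [-52.66  18.95 -24.62]
```

arm_command(deltas=[[[-4,0.3,-1.9,0,0,0],[-8.5,0.7,-4,0,0,0],[-13,1.1,-6.1,0,0,0],[-17.5,1.5,-8.2,0,0,0],[-22,1.9,-10.3,0,0,0],[-26.5,2.2,-12.4,0,0,0],[-31,2.6,-14.5,0,0,0],[-35.5,3,-16.6,0,0,0],[-40,3.3,-18.7,0,0,0],[-44.5,3.7,-20.8,0,0,0],[-49,4.1,-22.9,0,0,0],[-52.7,4.3,-24.6,0,0,0]]], gripper=1)

```text
t: 1.3
position: [615.4, -86.7, 259.4]
eef_rot: [-0.146, 0.693, -0.691, 0.145]
contact_force: [0.9, -0.7, -0.3]
gripper_width: 1.0
```

```bash
python3 - <<'E'
from h import *
cv2.imwrite("pics/s1.png",cv2.resize(optics.capture("scene")[150:300,120:320],None,fx=3.5,fy=3.5,interpolation=2))
go([614,-89,200],[614,-89,114]);print(Ro.from_quat(r.get_state()["eef_rot"]).as_matrix().round(3))
E
```

```text
t 1.35 pos [618.4 -82.3 259.2] F [2.73 1.95 1.76] w 0.999
[614, -89, 200] [0.71 5.92 0.47]
[614, -89, 114] [ 0.74 14.52  0.51]
[[-0.914  0.002  0.406]
 [-0.406  0.007 -0.914]
 [-0.005 -1.    -0.005]]
```

View pics/s1.png

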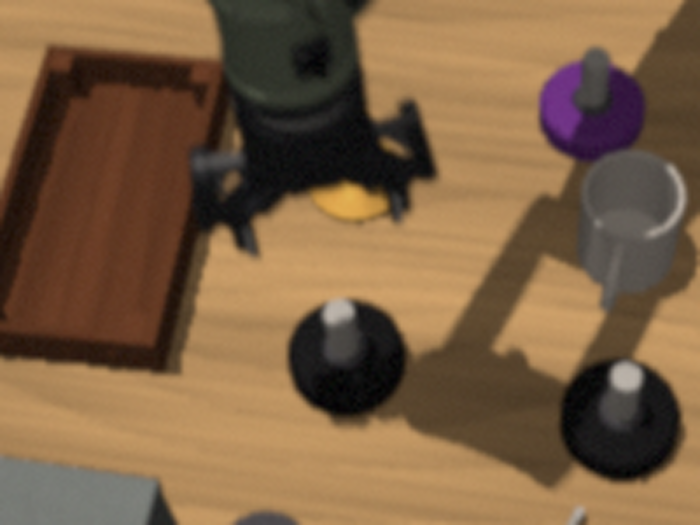

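The open gripper is above foot_b's stem at crop (340,315), with no obstacles beside it. I'll go down.

arm_command(deltas=[[[0.7,2,0.5,0,0,0],[0.7,5,0.5,0,0,0],[0.7,8,0.5,0,0,0],[0.7,8,0.5,0,0,0]]])

```text
t: 1.75
position: [610.3, -88.1, 173.3]
eef_rot: [-0.149, 0.696, -0.687, 0.144]
contact_force: [-1.1, 0.4, -0.4]
gripper_width: 1.001
```

```bash
python3 - <<'E'
from h import *
cv2.imwrite("pics/s2.png",cv2.resize(optics.capture("scene")[150:300,120:320],None,fx=3.5,fy=3.5,interpolation=2))
go([614,-89,114])
E
```

```text
t 1.8 pos [612.  -88.6 176.2] F [-0.43 -0.19  0.25] w 1.001
[614, -89, 114] [-0.17  6.21  0.18]
```

View pics/s2.png

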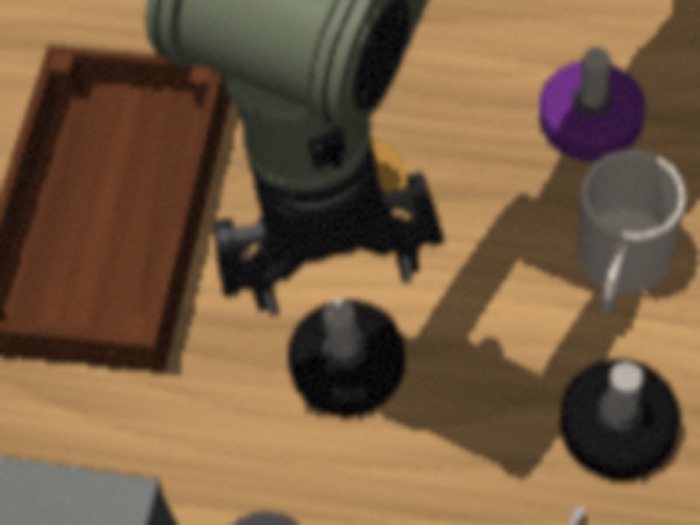

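The fingers straddle foot_b's stem, at (340,310) in the crop. I'll descend and grip.

arm_command(deltas=[[[-0.2,2.5,0.2,0,0,0],[-0.2,4.5,0.2,0,0,0],[-0.2,6,0.2,0,0,0],[-0.2,6.2,0.2,0,0,0],[-0.2,6.2,0.2,0,0,0]]])

```text
t: 2.3
position: [614.8, -89.3, 114.9]
eef_rot: [-0.147, 0.695, -0.688, 0.146]
contact_force: [-0.1, -0.0, 0.5]
gripper_width: 0.997
```

arm_command(deltas=[[[0,0,0,0,0,0],[0,0,0,0,0,0],[0,0,0,0,0,0],[0,0,0,0,0,0],[0,0,0,0,0,0],[0,0,0,0,0,0],[0,0,0,0,0,0],[0,0,0,0,0,0],[0,0,0,0,0,0],[0,0,0,0,0,0]]], gripper=-1, force=60)

```text
t: 3.3
position: [615.1, -89.3, 115.6]
eef_rot: [-0.147, 0.695, -0.689, 0.146]
contact_force: [-1.4, 0.5, 5.9]
gripper_width: 0.242
```

arm_command(deltas=[[[0,-1,0,0,0,0],[0,-3,0,0,0,0],[0,-6,0,0,0,0],[0,-9,0,0,0,0],[0,-11.5,0,0,0,0],[0,-13,0,0,0,0],[0,-13,0,0,0,0],[0,-13,0,0,0,0],[0,-13,0,0,0,0],[0,-13,0,0,0,0],[0,-13,0,0,0,0],[0,-13,0,0,0,0]]])

```text
t: 4.5
position: [615.3, -90.3, 244.8]
eef_rot: [-0.148, 0.695, -0.688, 0.146]
contact_force: [0.4, -0.5, -2.2]
gripper_width: 0.24
```

```bash
python3 - <<'E'
from h import *
F=[]
for i in range(8):
    I=optics.capture("scene"); F.append(r.get_state()["contact_force"])
print(np.round(F,2))
cv2.imwrite("pics/s3.png",I)
def loc(x): 
    for n,c,y in(("tray",(509,312),-4.3),("crate",(515,-301),2.2)):
        d=60*np.array([np.cos(np.radians(y)),np.sin(np.radians(y))]);print(n,c+d,c-d)
loc(0); go([575,-299,245],[455,-303,245],[569,307,245],[449,316,245])
E
```

```text
[[ 1.13  0.11 -1.98]
 [ 0.46  0.26 -2.49]
 [ 0.27  0.64 -3.01]
 [ 0.42  0.17 -2.35]
 [ 0.26  0.9  -2.53]
 [ 0.86 -0.04 -2.8 ]
 [ 0.1   0.14 -1.97]
 [-0.2  -0.09 -2.13]]
tray [568.83110801 307.50127639] [449.16889199 316.49872361]
crate [ 574.95577498 -298.69673145] [ 455.04422502 -303.30326855]
t 4.9 pos [615.6 -90.4 245.7] F [-0.2  -0.09 -2.13] w 0.243
[575, -299, 245] [12.18 -0.09 17.42]
[455, -303, 245] [23.31 -0.06 12.91]
[569, 307, 245] [-11.87   0.42 -38.21]
[449, 316, 245] [ -1.26   0.46 -43.9 ]
```

Reads about 2.4 N down with a bias near 0, so foot_b is hollow and goes in the tray.

arm_command(deltas=[[[-0.4,0,-1.5,0,0,0],[-1.3,0,-4.5,0,0,0],[-2.5,0.1,-8.5,0,0,0],[-3.8,0.1,-12.5,0,0,0],[-5,0.2,-16.5,0,0,0],[-6.3,0.2,-20.5,0,0,0],[-7.6,0.3,-24.5,0,0,0],[-8.9,0.3,-28.5,0,0,0],[-10.1,0.4,-32.5,0,0,0],[-11,0.4,-35.5,0,0,0],[-11.6,0.4,-37.5,0,0,0],[-11.9,0.4,-38.2,0,0,0]]])

```text
t: 6.1
position: [567.7, 310.2, 245.2]
eef_rot: [-0.149, 0.695, -0.688, 0.147]
contact_force: [0.3, -0.3, -2.1]
gripper_width: 0.238
```

arm_command(deltas=[[[0,0,0,0,0,0],[0,0,0,0,0,0],[0,0,0,0,0,0],[0,0,0,0,0,0],[0,0,0,0,0,0],[0,0,0,0,0,0]]])

```text
t: 6.7
position: [568.0, 309.6, 245.3]
eef_rot: [-0.148, 0.695, -0.688, 0.147]
contact_force: [1.0, 0.1, -1.4]
gripper_width: 0.246
```

```bash
python3 - <<'E'
from h import *
F=[]
for i in range(8):
    I=optics.capture("top"); F.append(r.get_state()["contact_force"])
print(np.mean(F,0))
cv2.imwrite("pics/s4.png",np.hstack([I[60:260,30:270],optics.capture("scene")[150:350,260:500]]).repeat(1,0)) 
s=r.get_state();print(s["joints"].round(2),Ro.from_quat(s["eef_rot"]).as_matrix().round(3))
go([569,307,150],[569,307,119])
E
```

```text
[-0.11093912 -0.12917173 -1.70980895]
[0.36 0.4  1.41 0.01 1.33 1.51] [[-0.912 -0.004  0.409]
 [-0.409  0.009 -0.912]
 [-0.    -1.    -0.01 ]]
t 7.15 pos [567.7 310.3 245.2] F [-0.47 -0.27 -1.69] w 0.241
[569, 307, 150] [0.02 9.52 0.45]
[569, 307, 119] [ 0.02 12.62  0.48]
```

View pics/s4.png

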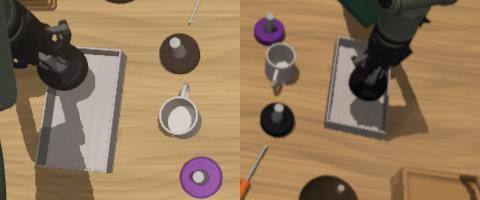

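Foot_b hangs upright over the tray's far half. The second reading averages 1.7 N, so it is hollow. I'll lower it.

arm_command(deltas=[[[0.1,1.5,0.4,0,0,0],[0.1,4,0.4,0,0,0],[0.1,7,0.4,0,0,0],[0.1,9.5,0.4,0,0,0],[0.1,11,0.4,0,0,0],[0.1,11.7,0.4,0,0,0],[0.1,12.1,0.4,0,0,0],[0.1,12.3,0.4,0,0,0],[0.1,12.4,0.4,0,0,0],[0.1,12.5,0.4,0,0,0],[0.1,12.5,0.4,0,0,0]]])

```text
t: 8.25
position: [568.4, 307.5, 120.9]
eef_rot: [-0.148, 0.695, -0.688, 0.148]
contact_force: [-0.4, 0.5, -2.0]
gripper_width: 0.24
```

```bash
python3 - <<'E'
from h import *
F=[]
for i in range(5):
    optics.capture("top"); F.append(r.get_state()["contact_force"])
print(np.mean(F,0)); go([569,307,119])
E
```

```text
[-0.24544547  0.12453985 -2.43768013]
t 8.5 pos [568.1 307.4 120.4] F [-0.09  0.96 -2.68] w 0.244
[569, 307, 119] [-0.07  0.14  0.08]
```

arm_command(deltas=[[[0,0.1,0,0,0,0],[0,0.2,0,0,0,0],[0,0.2,0,0,0,0],[0,0.2,0,0,0,0]]])

```text
t: 8.9
position: [568.3, 307.7, 119.7]
eef_rot: [-0.148, 0.695, -0.688, 0.148]
contact_force: [-2.8, -0.2, 5.6]
gripper_width: 0.237
```

Contact made. Release slowly, then rise.

arm_command(deltas=[[[0,0,0,0,0,0],[0,0,0,0,0,0],[0,0,0,0,0,0],[0,0,0,0,0,0],[0,0,0,0,0,0],[0,0,0,0,0,0]]], gripper=0.5, force=20)

```text
t: 9.5
position: [568.2, 307.6, 119.5]
eef_rot: [-0.148, 0.695, -0.688, 0.148]
contact_force: [0.1, -0.3, -0.8]
gripper_width: 0.75
```

arm_command(deltas=[[[0,-1.5,0,0,0,0],[0,-4,0,0,0,0],[0,-7,0,0,0,0],[0,-10,0,0,0,0],[0,-12,0,0,0,0],[0,-12.5,0,0,0,0],[0,-12.5,0,0,0,0]]], gripper=1)

```text
t: 10.2
position: [569.2, 306.7, 246.3]
eef_rot: [-0.147, 0.695, -0.688, 0.149]
contact_force: [-0.4, 0.1, -0.2]
gripper_width: 0.993
```

```bash
python3 - <<'E'
from h import *
F=[]
for i in range(6):
    optics.capture("top"); F.append(r.get_state()["contact_force"])
print("empty",np.mean(F,0)); go([632,114,245],[632,114,115])
E
```

```text
empty [-0.38856249 -0.11502045 -0.06774643]
t 10.5 pos [567.9 306.2 242.7] F [-0.79 -0.28  0.19] w 0.999
[632, 114, 245] [ 2.02 -0.43 20.16]
[632, 114, 115] [ 1.99 12.57 20.29]
```

arm_command(deltas=[[[0.2,0,2,0,0,0],[0.5,0,5.5,0,0,0],[1,0,10,0,0,0],[1.4,0,14,0,0,0],[1.8,0,17.5,0,0,0],[2,0,19.5,0,0,0],[2,0,20.2,0,0,0],[2,2,20.2,0,0,0],[2,5,20.2,0,0,0],[2,6.5,20.2,0,0,0],[2,6.5,20.2,0,0,0]]])

```text
t: 11.6
position: [629.3, 115.0, 171.8]
eef_rot: [-0.152, 0.695, -0.687, 0.144]
contact_force: [0.5, 0.1, 0.5]
gripper_width: 0.999
```

```bash
python3 - <<'E'
from h import *
cv2.imwrite("pics/s5.png",cv2.resize(optics.capture("scene")[180:320,230:430],None,fx=3.5,fy=3.5,interpolation=2))
go([632,114,115])
E
```

```text
t 11.65 pos [630.7 115.  174. ] F [0.55 0.34 0.2 ] w 1.001
[632, 114, 115] [-0.11  5.9   0.21]
```

View pics/s5.png

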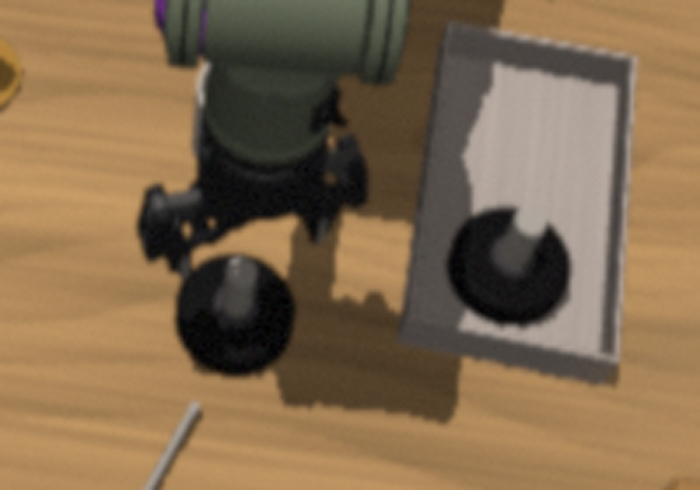

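Foot_b stands upright in the tray, at (510,265) in the crop. The gripper straddles foot_a's stem at (238,270).

arm_command(deltas=[[[-0.1,2.5,0.2,0,0,0],[-0.1,4.3,0.2,0,0,0],[-0.1,5.6,0.2,0,0,0],[-0.1,5.9,0.2,0,0,0],[-0.1,5.9,0.2,0,0,0]]])

```text
t: 12.15
position: [632.2, 114.3, 115.4]
eef_rot: [-0.151, 0.695, -0.688, 0.146]
contact_force: [-0.8, -0.5, -0.2]
gripper_width: 1.002
```

arm_command(deltas=[[[0,0,0,0,0,0],[0,0,0,0,0,0],[0,0,0,0,0,0],[0,0,0,0,0,0],[0,0,0,0,0,0],[0,0,0,0,0,0],[0,0,0,0,0,0],[0,0,0,0,0,0],[0,0,0,0,0,0],[0,0,0,0,0,0]]], gripper=-1, force=60)

```text
t: 13.15
position: [632.7, 113.9, 116.2]
eef_rot: [-0.151, 0.695, -0.688, 0.146]
contact_force: [-0.8, -1.7, 5.8]
gripper_width: 0.242
```

arm_command(deltas=[[[0,-1,0,0,0,0],[0,-3,0,0,0,0],[0,-6,0,0,0,0],[0,-9,0,0,0,0],[0,-11.5,0,0,0,0],[0,-13,0,0,0,0],[0,-13,0,0,0,0],[0,-13,0,0,0,0],[0,-13,0,0,0,0],[0,-13,0,0,0,0],[0,-13,0,0,0,0],[0,-13,0,0,0,0]]])

```text
t: 14.35
position: [633.5, 112.9, 245.4]
eef_rot: [-0.151, 0.695, -0.688, 0.146]
contact_force: [0.9, 0.2, -5.8]
gripper_width: 0.24
```

```bash
python3 - <<'E'
from h import *
F=[]
for i in range(10):
    optics.capture("top"); F.append(r.get_state()["contact_force"])
print(np.mean(F,0),np.std(F,0)); go([575,-299,245],[449,316,245])
E
```

```text
[ 0.19906413 -0.05043751 -4.75473489] [0.32810702 0.5011743  0.41183196]
t 14.85 pos [633.8 112.9 246.3] F [ 0.38 -0.32 -4.31] w 0.238
[575, -299, 245] [22.27 -0.15 35.15]
[449, 316, 245] [  8.51   0.43 -26.1 ]
```

4.75 N, so foot_a has its iron and goes in the crate.

arm_command(deltas=[[[1,0,1.3,0,0,0],[2.9,0,3.6,0,0,0],[5.4,0,6.8,0,0,0],[8.1,0,10.3,0,0,0],[10.8,0,13.7,0,0,0],[13.5,-0.1,17.1,0,0,0],[16.2,-0.1,20.5,0,0,0],[18.9,-0.1,23.9,0,0,0],[21.6,-0.1,27.3,0,0,0],[24,-0.1,30.4,0,0,0],[25.7,-0.1,32.5,0,0,0],[26.4,-0.1,33.4,0,0,0]]])

```text
t: 16.05
position: [528.5, -303.6, 245.1]
eef_rot: [-0.149, 0.694, -0.689, 0.145]
contact_force: [-0.3, 0.0, -4.5]
gripper_width: 0.24
```

arm_command(deltas=[[[0,0,0,0,0,0],[0,0,0,0,0,0],[0,0,0,0,0,0],[0,0,0,0,0,0],[0,0,0,0,0,0],[0,0,0,0,0,0]]])

```text
t: 16.65
position: [528.8, -302.9, 245.1]
eef_rot: [-0.15, 0.694, -0.689, 0.145]
contact_force: [-0.6, 0.7, -5.6]
gripper_width: 0.242
```

```bash
python3 - <<'E'
from h import *
F=[]
for i in range(6):
    I=optics.capture("scene"); F.append(r.get_state()["contact_force"])
print(np.mean(F,0))
cv2.imwrite("pics/s6.png",cv2.resize(I[130:290,80:280],None,fx=3,fy=3,interpolation=2))
go([530,-300,124])
E
```

```text
[ 0.18270564 -0.07706385 -5.00060793]
t 16.95 pos [ 528.6 -303.6  245.1] F [ 0.59 -0.65 -4.99] w 0.241
[530, -300, 124] [-0.33 12.11 -0.16]
```

View pics/s6.png

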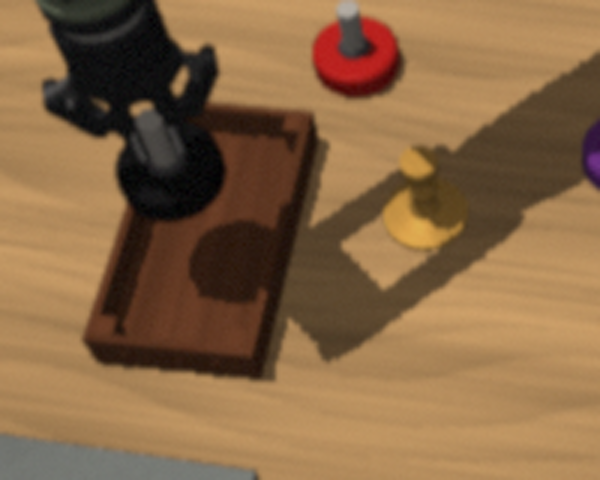

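Foot_a hangs upright over the crate, at crop (170,170); the parallax is from its height. It reads 5.0 N. I'll lower it.

arm_command(deltas=[[[-0.2,1.5,-0.2,0,0,0],[-0.3,4,-0.2,0,0,0],[-0.3,7,-0.2,0,0,0],[-0.3,9.3,-0.2,0,0,0],[-0.3,10.7,-0.2,0,0,0],[-0.3,11.3,-0.2,0,0,0],[-0.3,11.7,-0.2,0,0,0],[-0.3,11.9,-0.2,0,0,0],[-0.3,12,-0.2,0,0,0],[-0.3,12.1,-0.2,0,0,0],[-0.3,12.1,-0.2,0,0,0],[-0.3,12.1,-0.2,0,0,0]]])

```text
t: 18.15
position: [529.7, -300.0, 124.6]
eef_rot: [-0.149, 0.694, -0.689, 0.145]
contact_force: [-0.4, 1.0, -5.6]
gripper_width: 0.24
```

arm_command(deltas=[[[0,0.1,0,0,0,0],[0,0.2,0,0,0,0],[0,0.2,0,0,0,0],[0,0.2,0,0,0,0]]])

```text
t: 18.55
position: [529.9, -300.0, 124.2]
eef_rot: [-0.149, 0.694, -0.689, 0.145]
contact_force: [-3.2, 3.7, 5.3]
gripper_width: 0.239
```

arm_command(deltas=[[[0,0,0,0,0,0],[0,0,0,0,0,0],[0,0,0,0,0,0],[0,0,0,0,0,0],[0,0,0,0,0,0],[0,0,0,0,0,0]]], gripper=0.5, force=20)

```text
t: 19.15
position: [529.9, -300.0, 124.1]
eef_rot: [-0.149, 0.694, -0.689, 0.145]
contact_force: [0.7, 0.2, 0.6]
gripper_width: 0.748
```

arm_command(deltas=[[[0,-1.5,0,0,0,0],[0,-4,0,0,0,0],[0,-7,0,0,0,0],[0,-10,0,0,0,0],[0,-14,0,0,0,0],[0,-17,0,0,0,0],[0,-18,0,0,0,0],[0,-18,0,0,0,0],[0,-18,0,0,0,0]]])

```text
t: 20.05
position: [530.5, -300.5, 302.6]
eef_rot: [-0.15, 0.695, -0.689, 0.145]
contact_force: [-0.6, 0.3, -1.0]
gripper_width: 0.751
```

```bash
python3 - <<'E'
from h import *
I=optics.capture("scene");J=optics.capture("top")
cv2.imwrite("pics/s7.png",np.hstack([I[130:330,80:450],J[60:260,30:460]]))
go([530,-300,300])
E
```

```text
t 20.15 pos [ 530.2 -300.2  301.4] F [-0.47 -0.3  -0.87] w 0.756
[530, -300, 300] [ 0.01  0.14 -0.03]
```

View pics/s7.png

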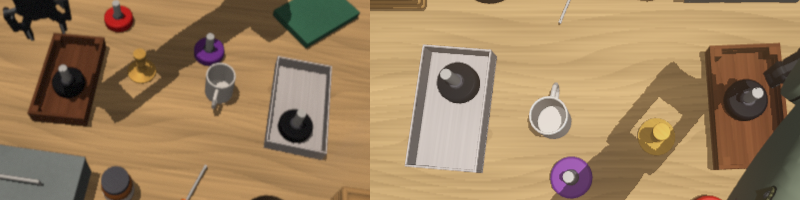

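Both feet stand upright and released: one in the crate, at (68,80), and one in the tray, at (295,125). The gripper is clear of both.

```bash
python3 -c "
from cell import job_done; print(job_done())"
```

```text
the job is handed in; nothing more can be done
None
```

I sorted both feet and handed the job in at about 20 s of the 58 s allowed; the hand-in reports no verdict.

- **Foot at y ≈ −89 (which I called foot_b):** hollow, so I set it in the metal tray. The force readings averaged 1.7 to 2.4 N in different poses. That scatter goes slightly past the 1.7–2.1 N range but stays well below 4.4 N.
- **Foot at y ≈ +114 (which I called foot_a):** weighted, so I set it in the slatted crate. The force readings averaged 4.75 and 5.0 N.
- **Force zero:** with the gripper empty, the vertical force averaged about −0.07 N, so I trust the readings.

In the last pictures both feet stand upright and released inside their containers, with the gripper clear about 180 mm up. Single empty-gripper readings still scattered by up to 1 N. The top and scene views put the feet within about 4 mm of each other; my rough first corner picks for the containers differed by up to 15 mm, so I re-picked them from an enlarged top view.

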